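# Load a power module into the test jig and latch the clamp bar

### The job

Take the power module with the orange top out of the parts tray, where it can only be gripped by its two ends, set it down flat on the blue mat and let go of it. Take it again across its narrow width and seat it flat on the floor of the test jig's green nest, then swing the clamp bar by its red knob over the module until the bar is fully home in the yellow-roofed catch. Leave the other modules and everything else on the bench where they are.

Things in the scene. Friction and masses are not known exactly. Their poses are not given: they have to be found in the camera images.
- module_orange: the module to load: a black block 54 (its x) x 32 (its y) x 30 mm high with an orange top label and orange patches on its ends, about 100 g; origin at the centre of its underside, z up. It is the same either way round. It starts in one of the tray's three compartments
- module_blue: another module of the same size, with a blue top, in another compartment of the tray; to be left alone; origin at the centre of its underside
- module_white: another module of the same size, with a white top, in another compartment of the tray; to be left alone; origin at the centre of its underside
- tray: fixed grey parts tray, 148 (x) x 142 (y) x 42 mm high, walls and floor 4 mm thick; two full-height dividers make three compartments side by side along y, each 140 mm long (x), 42 mm wide (centres at y = -46, 0, +46 mm). Module tops lie 8 mm below its rim; fingers fit only at their ends. Origin at the centre of its underside
- mat: fixed thin blue mat, 160 (x) x 140 (y) x 3 mm; origin at the centre of its underside
- jig: fixed test jig: aluminium base plate 200 (x) x 84 (y) x 12 mm; in its middle the green nest; at x = -62 mm a hinge post, at x = +74 mm the catch. Origin at the centre of the base's underside, x runs from the hinge to the catch
- nest (a point): centre of the nest's floor, on top of the base plate (12 mm above the table), axes as the jig's. The nest has room for 59 mm along x and 36 mm along y; its end walls (at both x ends, 8 mm thick, 44 mm wide) stand 34 mm above the floor, higher than a module; its side walls are low lips, 5 mm high and 5 mm thick, over which fingers pass
- hinge (a point): the clamp bar's vertical hinge axis at the height of the bar's underside, 48 mm above the table. The bar is a steel strip 144 mm long from the hinge, 16 mm wide, 6 mm thick; a rubber foot under it, 62 mm from the hinge, passes 2 mm over a seated module
- clamp_bar (a joint): angle of the clamp bar about the vertical hinge: 0 when closed, lying along the jig's x with its end fully in the catch (a stop); it grows as the bar opens, clockwise seen from above, towards the jig's -y side; 2.0 at most. The hinge is stiff and the bar stays where it is left.
- knob (a point): centre of the top of the upright red knob on the clamp bar, 98 mm from the hinge: a round pin 14 mm in diameter standing 28 mm above the bar (its top 82 mm above the table); turns with the bar
- catch (a point): middle of the catch's mouth, where the end of the closed bar rests: a dark post, 65 mm above the table, with a yellow roof 16 mm (x) x 24 mm (y) over the bar; open towards the jig's -y side
- tape_roll: bystander: cream roll of tape 100 mm across, 24 mm high; origin at the centre of its underside
- black_dish: bystander: open black dish 90 x 70 x 25 mm; origin at the centre of its underside
- wire_spool: bystander: white spool 48 mm across, 20 mm high, with green wire; origin at the centre of its underside
- tip_cleaner: bystander: round metal tip cleaner 76 mm across, 34 mm high, brass on top; origin at the centre of its underside
- screwdriver: bystander: red-handled screwdriver lying on the bench
There are look-alikes about, which are no part of the job. What is shaped like the module_orange but pink is not meant. Of the things that look like the mat, the smaller one is meant.

How it is judged:
By the outcome, as a careful person would: the job done as asked, in the order asked, and still so for the second after the job is handed in, with the robot touching nothing.
It also fails if it takes over 61 s, if anything falls off the work surface, if the arm or the gripper's body presses on something with over 40 N, if the wrist force passes 120 N, or if a joint passes its speed limit or range.

### The arm

A 6-joint arm with a two-finger parallel gripper is mounted at the origin on the work surface. World frame = base frame: x ahead of the robot, y to its left, z up, the work surface at z = 0. Lengths are in mm, angles in rad, forces in N, time in s.
With the tool pointing down it reaches from about 325 to 750 mm from the base axis. Payload 7.6 kg.
Tool frame: the origin (TCP) lies on the centre line of the jaws, within the pads' length; the fingertips stand 22 mm ahead of it and the grasp point (between the pads) lies 3 mm ahead of it; z points along the fingers, y is the line along which they close (so a half turn about z gives the same grasp; the last joint's range is limited). The gripper opens to 85 mm and grips with 20 to 120 N. Pads are 22 mm wide; open, the fingers measure 114 mm over their backs; the gripper's body (76 mm by 85 mm) begins 54 mm behind the grasp point. The pads swing forward as they close: fully open they stand 13 mm farther back than shut.
Start: joints at [1.185, 0.052, 1.401, -0, 1.689, -0.07], TCP at [163.037, 499.064, 233.123] pointing down, gripper open.
Joint ranges: [-2.9, 2.9], [-0.91, 2.17], [0.12, 2.37], [-1.06, 4.2], [0.26, 2.73], [-2.93, 2.93]. Speed limits (rad/s): [2.57, 2.57, 3.01, 3.14, 3.14, 3.14].

### API

Orientations are given as a unit quaternion [w, x, y, z].
In Python, from station import ctrl gives the robot as it stands.
- The arm moves only by the tool servo_tool, never from a script. Its argument "increments" is a list of rows, each an object with "linear": the shift along the tool's x, y, z normalised to -1 to 1, where 1 is 50 cm, a list of three; "dr": the turn, a rotation vector about the tool's x, y, z normalised to -1 to 1, where 1 is pi rad, a list of three; "fingers": the opening, from -1 (shut) to 1 (fully open). A call has 1 to 8 rows; each row is the pose to reach, as a shift and turn from the pose commanded when the call began, along the tool's axes at that moment, turning the shorter way round; what a row does not reach only later rows make up. A row lasts 1/10 s, in which the tool goes at most 50 mm and 8.59 degrees, less where a joint would pass 70% of its speed; a pose out of reach is approached as far as the arm can. A call with a number of a shift or a turn outside -1 to 1 is refused whole. A call with a gripper value outside its range is refused whole. The fingers move at their own pace and stop on an object; the grip force is fixed at half the most. Time passes only in rows, so rows that repeat a pose let the fingers close. It gives the time, the measured TCP pose, the force, the opening and the grip force at its end, in the units of the state.
- ctrl.observe(): the state, without advancing time (a new reading comes with each control period).
- ctrl.snapshot(name): name is "scene" or "top" or "wrist"; returns (picture, depth): 384x512x3 uint8, blue, green, red; 384x512 float32, mm along the optical axis (not along the pixel's ray), 0 where there is no reading.
- ctrl.camera_info(name): a dict with "fov_y" (degrees; the focal length in pixels is half the picture's height over the tangent of half this angle, whatever the lens; pixels are square), "cx", "cy" (the principal point, pixels), "camera_from_world" (4x4, takes a point from world to camera coordinates). Camera axes: x right, y up, looking along -z (the intrinsics and any distortion apply to the point x, -y, -z); pixel columns grow to the right and rows downward; lengths in mm; the calibration is good to about 2 mm. A picture is of the moment at which its call begins: read the wrist's pose just before it. camera_info takes no time and is no camera call; for the wrist camera it gives the pose at the moment of the call.
- ctrl.sign_off(): hands the job in; it is judged then, once.
Trained networks look in the newest picture that a camera, given by its name, has taken for a name from the list of things; names that differ only in an ending like _2 or _b are one class to them, and where a whole thing is asked for, a point or a joint stands for the part that bears it (a point fixed in the world has none). Each returns a list of dicts, best first, with "confidence" (0 to 1); they miss things now and then, are a little off and sometimes report something else, mostly with a low value. They report only what shows in the picture. A call takes as long as a camera call. They do not tell look-alikes from the thing itself.
- ctrl.masks_of(query, camera): "pixels" (384x512 bool, what is visible of it) and "location" ([column, row] in pixels, amid what is visible of it).
The state is a dict: "t": time; "q": joint angles; "joint_velocities": joint speeds; "effort": joint torques, N m; "ee_pos": TCP position; "orientation": TCP orientation; "contact_force": force on the tool from outside, world axes, zero at the start; "torque": the same for the moment, N m; "opening": opening from 0.0 (shut) to 1.0 (fully open); "grip_force": force on a finger pad.
Only numpy, scipy, OpenCV 4.12 (cv2) and the standard library are available. Lean on these libraries where they do the work, as an engineer would, in place of code of your own. Each camera call takes 0.05 s, during which the arm holds its last target. There are 200 camera calls.

## Working session

There is one attempt and no reset: what is moved stays moved. The work goes in short steps, Python scripts to look and compute and a tool call to move; the robot and the scene stay as the last step left them, time stands still between calls to the robot, and variables do not carry over. Pictures are saved under pics/ and viewed, at most 10 in all, crops included, and the job is handed in when it is done.

Besides the shell and the picture viewer there is one more tool, called after "Emit:" in YAML: its name, and indented under it one key for each argument. servo_tool: Moves the arm, as the interface text tells. Its arguments: {"type":"object","properties":{"increments":{"type":"array"}},"required":["increments"]}

```bash
ls; mkdir -p pics
cat > h.py <<'E'
import numpy as np, cv2
from station import ctrl
def cam(n):
    i=ctrl.camera_info(n); f=192/np.tan(np.radians(i['fov_y'])/2)
    return i,f,np.array(i['camera_from_world'])
def unproj(n,u,v,d,c=None):
    i,f,M=c or cam(n); u,v,d=map(np.asarray,(u,v,d))
    p=np.stack([(u-i['cx'])/f*d,-(v-i['cy'])/f*d,-d,np.ones_like(d)],-1)
    return (p@np.linalg.inv(M).T)[...,:3]
E
python3 - <<'E'
from h import *
for n in("scene","top"):
    p,d=ctrl.snapshot(n); cv2.imwrite(f'pics/{n}0.png',p); np.save(f'{n}0.npy',d)
    print(n,{k:v for k,v in ctrl.camera_info(n).items()})
    for q in("module_orange","mat","tray","jig","clamp_bar","knob","catch","nest"):
        print(q,[(round(m['confidence'],2),[int(x) for x in m['location']]) for m in ctrl.masks_of(q,n)][:4])
print(ctrl.observe())
E
```

```text
pics
scene {'fov_y': 57.349926868183395, 'cx': 252.47766983773604, 'cy': 195.3071079564548, 'camera_from_world': array([[ 3.65835713e-02,  9.99190693e-01,  1.67212859e-02,
        -7.83402220e+01],
       [-6.08020258e-01,  8.97627703e-03,  7.93870765e-01,
         2.30527230e+02],
       [ 7.93078185e-01, -3.92095083e-02,  6.07856568e-01,
        -1.43929696e+03],
       [ 0.00000000e+00,  0.00000000e+00,  0.00000000e+00,
         1.00000000e+00]])}
module_orange [(0.74, [275, 186]), (0.74, [124, 201]), (0.68, [297, 212])]
mat [(0.74, [228, 227]), (0.55, [136, 169])]
tray [(0.97, [315, 226]), (0.56, [314, 218]), (0.26, [330, 218])]
jig [(0.96, [150, 225])]
clamp_bar [(0.62, [126, 202]), (0.6, [332, 276])]
knob [(0.82, [126, 203])]
catch [(0.88, [151, 220]), (0.7, [319, 230]), (0.56, [270, 289])]
nest [(0.97, [153, 224]), (0.6, [330, 274]), (0.42, [329, 218])]
top {'fov_y': 54.741788164160596, 'cx': 256.9190845613203, 'cy': 190.4502511477339, 'camera_from_world': array([[ 1.35793615e-02, -9.99878078e-01,  7.70913479e-03,
         6.75889102e+01],
       [ 9.94347988e-01,  1.43153611e
[... 558 characters left out ...]
)]
{'t': 0.9, 'q': array([ 1.18474094e+00,  5.21895656e-02,  1.40072356e+00,  1.64791814e-05,
        1.68856615e+00, -7.03188806e-02]), 'joint_velocities': array([-0.00177163,  0.00151011, -0.00178024,  0.00175351,  0.00023219,
       -0.00018101]), 'effort': array([-4.86864155e-04, -3.81527138e+01, -3.60313296e+01, -1.46121115e-04,
        2.39796100e-04,  1.73481760e-05]), 'ee_pos': array([163.01256773, 499.07345756, 233.11689889]), 'orientation': array([4.85377791e-06, 1.57212373e-01, 9.87564816e-01, 5.70722094e-05]), 'contact_force': array([-0.33883877, -0.43933612, -0.79394437]), 'torque': array([-0.0477961 ,  0.02367249, -0.02084869]), 'grip_force': 0.0, 'opening': 0.9967167823395471}
```

Run:
```python
from h import *
p=cv2.imread('pics/top0.png'); cv2.imwrite('pics/top0b.png',cv2.resize(p[90:330,140:460],None,fx=2.5,fy=2.5,interpolation=2))
p=cv2.imread('pics/scene0.png'); cv2.imwrite('pics/scene0b.png',cv2.resize(p[130:330,60:400],None,fx=2.3,fy=2.3,interpolation=2))
```

```text
(no output)
```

View pics/top0b.png

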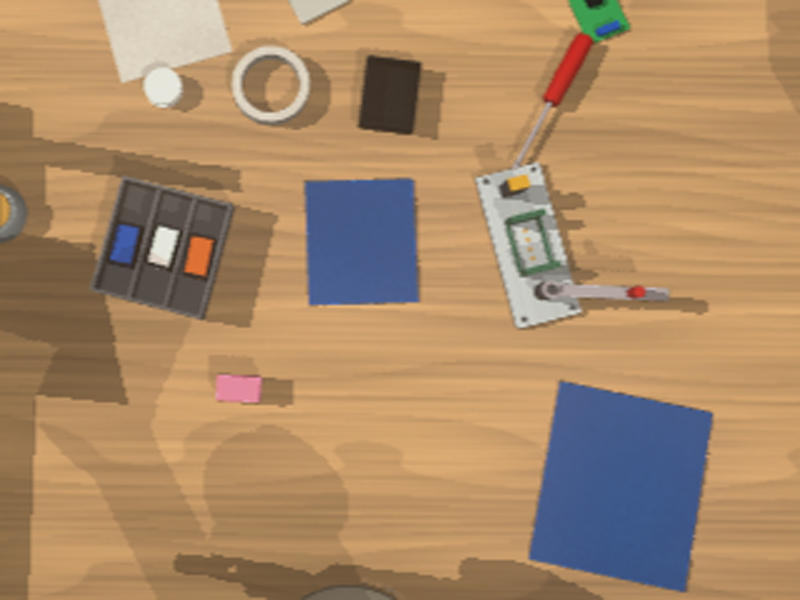

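View pics/scene0b.png

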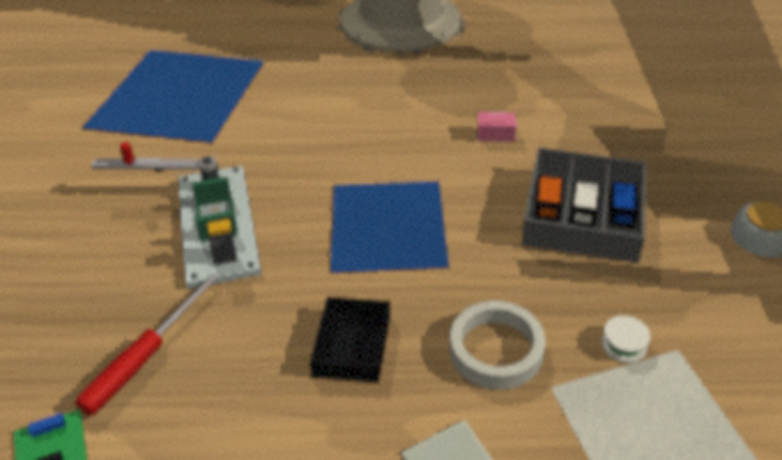

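Top view (full-image pixels): three module-like things are the orange-topped one in the tray's right compartment (220,193), the pink block on the bench (235,245) and the blue and white ones in the tray. The orange one in the tray is meant, because the pink one is the look-alike. There are two mats, small (285,186) and large (388,287), and the smaller is meant. The jig's hinge is at (359,206), its catch at (347,164) and the red knob at (395,207). The scene view agrees.

```bash
cat >> h.py <<'E'
def blob(p,lo,hi,box=None,big=True):
    m=cv2.inRange(cv2.cvtColor(p,cv2.COLOR_BGR2HSV),np.array(lo),np.array(hi))
    if box: k=np.zeros_like(m); k[box[1]:box[3],box[0]:box[2]]=1; m=m*k
    n,l,s,c=cv2.connectedComponentsWithStats(m); 
    if n<2: return None
    i=1+np.argmax(s[1:,4]); return l==i
def tri(pts):  # [(cam tuple,u,v)] -> world by least squares
    A=[];b=[]
    for (i,f,M),u,v in pts:
        for r in (M[0]+(u-i['cx'])/f*M[2], M[1]-(v-i['cy'])/f*M[2]): A.append(r[:3]); b.append(-r[3])
    return np.linalg.lstsq(np.array(A),np.array(b),rcond=None)[0]
def rect(P):
    (c,s,a)=cv2.minAreaRect(P[:,:2].astype(np.float32)); return np.round(c,1),np.round(s,1),round(a,1)
E
python3 - <<'E'
from h import *
I={n:cv2.imread(f'pics/{n}0.png') for n in('scene','top')}; D={n:np.load(f'{n}0.npy') for n in I}; C={n:cam(n) for n in I}
V,U=np.mgrid[:384,:512]
W={n:unproj(n,U,V,D[n].astype(float),C[n]) for n in I}
cols={'orange':((3,150,120),(14,255,255),(200,170,240,215),(285,195,310,230)),
'mat':((105,100,60),(125,255,255),(255,155,315,215),(195,200,260,255)),
'yellow':((18,150,120),(30,255,255),(330,155,370,175),(140,215,170,240)),
'knob':((0,150,80),(5,255,255),(380,195,410,215),(105,185,125,205)),
'pink':((150,60,120),(178,255,255),(210,230,260,260),(260,170,290,200))}
for k,(lo,hi,bt,bs) in cols.items():
    pts=[]
    for n,b in(('top',bt),('scene',bs)):
        m=blob(I[n],lo,hi,b)
        if m is None: print(k,n,'none');continue
        P=W[n][m]; P=P[D[n][m]>0]; uv=(U[m].mean(),V[m].mean()); pts.append((C[n],*uv))
        print(k,n,m.sum(),np.round(uv,1),'med',np.round(np.median(P,0),1),rect(P[abs(P[:,2]-np.median(P[:,2]))<6]))
    if len(pts)==2: print('  tri',np.round(tri(pts),1))
w=W['top']
def reg(b,z0,z1):
    s=w[b[1]:b[3],b[0]:b[2]].reshape(-1,3); return s[(s[:,2]>z0)&(s[:,2]<z1)]
print('tray rim',rect(reg((170,150,240,225),36,50))); print('base',rect(reg((325,150,378,225),7,17)))
g=blob(I['top'],(60,80,40),(85,255,200),(335,165,370,205)); print('nest green',rect(w[g]),np.percentile(w[g][:,2],[10,50,90]))
print('bar',rect(reg((365,195,412,220),40,64)))
E
```

```text
orange top 135 [219.1 191.9] med [509.7 192.5  34.8] (array([510.1, 192.6]), array([28.1, 46.1]), 78.2)
orange scene 94 [298.8 211.8] med [508.1 194.6  35.8] (array([506.6, 194.4]), array([25.6, 49.6]), 77.4)
  tri [509.7 193.   37.4]
mat top 2060 [284.  186.3] med [534.1 -12.    3.1] (array([534.7, -11.8]), array([157.5, 135.5]), 2.7)
mat scene 1733 [228.  228.6] med [542.1 -11.5   4. ] (array([535.4, -11.2]), array([155.8, 136.4]), 2.4)
  tri [534.5 -12.2  -2.2]
yellow top 38 [346.8 162.7] med [ 601.2 -198.7   65.1] (array([ 602.1, -198.2]), array([14.5, 24.6]), 14.2)
yellow scene 49 [154.8 228. ] med [ 601.2 -200.4   65.5] (array([ 602.1, -199.1]), array([17.2, 22.6]), 18.8)
  tri [ 602.  -199.    65.7]
knob top 22 [394.2 206.5] med [ 469.2 -333.9   81.2] (array([ 469. , -336.9]), array([12.2,  9.1]), 89.6)
knob scene 28 [115.  195.9] med [ 473.8 -334.6   74.7] (array([ 472. , -335.1]), array([8., 8.]), 13.7)
  tri [ 469.3 -337.3   70.9]
pink top 172 [235.1 244.9] med [347.2 139.9  30.4] (array([347., 140.]), array([30.6, 49.5]), 0.6)
pink scene 109 [275.3 182.1] med [351.6 139.5  31.3] (array([349. , 140.6]), array([49.4, 32.6]), 85.5)
  tri [347.4 140.1  28.5]
tray rim (array([519.6, 239.5]), array([142.8, 148. ]), 76.1)
base (array([ 535.6, -240.8]), array([239.9, 122.6]), 14.3)Traceback (most recent call last):
  File "<stdin>", line 22, in <module>
  File "h.py", line 22, in rect
    (c,s,a)=cv2.minAreaRect(P[:,:2].astype(np.float32)); return np.round(c,1),np.round(s,1),round(a,1)
            ~~~~~~~~~~~~~~~^^^^^^^^^^^^^^^^^^^^^^^^^^^^
cv2.error: OpenCV(4.12.0) /io/opencv/modules/imgproc/src/convhull.cpp:143: error: (-215:Assertion failed) total >= 0 && (depth == CV_32F || depth == CV_32S) in function 'convexHull'
```

```bash
cat >> h.py <<'E'
from scipy.spatial.transform import Rotation as R
def pose():
    o=ctrl.observe(); q=o['orientation']; return np.array(o['ee_pos']),R.from_quat([q[1],q[2],q[3],q[0]]),o
def go(xyz,ydeg):  # tool down, tool y at angle ydeg (deg)
    p,r,o=pose(); a=np.radians(ydeg); y=np.array([np.cos(a),np.sin(a),0]); z=np.array([0,0,-1.]); 
    t=R.from_matrix(np.stack([np.cross(y,z),y,z],1)); l=r.inv().apply(np.array(xyz)-p)/500; d=(r.inv()*t).as_rotvec()/np.pi
    ang=np.degrees(np.linalg.norm(d))*np.pi
    print('lin',np.round(l,4),'dr',np.round(d,4),'rows',round(max(np.linalg.norm(l)*10,ang/8.59),1))
E
python3 - <<'E'
from h import *
go((509.5,193,165),-13)
I=cv2.imread('pics/top0.png');D=np.load('top0.npy');V,U=np.mgrid[:384,:512]; c=cam('top'); w=unproj('top',U,V,D.astype(float),c)
h=cv2.cvtColor(I,cv2.COLOR_BGR2HSV)
s=slice(172,204),slice(336,370)
g=cv2.inRange(h[s],np.array((50,60,30)),np.array((90,255,220)))>0; P=w[s][g]; print(len(P),np.percentile(P[:,2],[10,50,90])); print('lo/hi',[rect(P[k]) for k in (P[:,2]>35,P[:,2]<60)])
b=w[150:225,325:378].reshape(-1,3); b=b[(b[:,2]>9)&(b[:,2]<15)]; print('base',len(b),rect(b),np.median(b,0))
b=w[190:225,360:415].reshape(-1,3); b=b[(b[:,2]>45)&(b[:,2]<62)]; print('bar',rect(b))
E
```

```text
lin [-0.8488 -0.3667  0.1362] dr [ 0.     -0.      0.4717] rows 9.9
68 [18.48571366 45.88505087 49.15120943]
lo/hi [(array([484. , -75.7]), array([ 73.3, 355.2]), 17.9), (array([ 531.8, -223.9]), array([73.1, 43.4]), 17.6)]
base 1068 (array([ 541.3, -220.2]), array([218. ,  84.6]), 15.0) [ 533.30834075 -221.22691429   12.1364884 ]
bar (array([ 484.6, -310.3]), array([143.4,  46.8]), 89.6)
```

Emit:
servo_tool:
  increments:
    - {"linear": [-0.85,-0.367,0.136],"dr": [0,0,0.472],"fingers": 1}
    - {"linear": [-0.85,-0.367,0.136],"dr": [0,0,0.472],"fingers": 1}
    - {"linear": [-0.85,-0.367,0.136],"dr": [0,0,0.472],"fingers": 1}
    - {"linear": [-0.85,-0.367,0.136],"dr": [0,0,0.472],"fingers": 1}
    - {"linear": [-0.85,-0.367,0.136],"dr": [0,0,0.472],"fingers": 1}
    - {"linear": [-0.85,-0.367,0.136],"dr": [0,0,0.472],"fingers": 1}
    - {"linear": [-0.85,-0.367,0.136],"dr": [0,0,0.472],"fingers": 1}
    - {"linear": [-0.85,-0.367,0.136],"dr": [0,0,0.472],"fingers": 1}

```text
t: 1.7
ee_pos: [461.0, 235.5, 174.9]
orientation: [0.0, 0.69, 0.724, 0.0]
contact_force: [1.0, 1.4, 0.7]
opening: 1.002
grip_force: 0.0
```

Run:
```python
from h import *
go((509.5,193,165),-13)
```

```text
lin [-0.0896  0.0928  0.0199] dr [ 0.0002 -0.0002  0.0877] rows 1.8
```

Emit:
servo_tool:
  increments:
    - {"linear": [-0.09,0.093,0.02],"dr": [0,0,0.088],"fingers": 1}
    - {"linear": [-0.09,0.093,0.02],"dr": [0,0,0.088],"fingers": 1}
    - {"linear": [-0.09,0.093,0.02],"dr": [0,0,0.088],"fingers": 1}
    - {"linear": [-0.09,0.093,0.02],"dr": [0,0,0.088],"fingers": 1}

```text
t: 2.1
ee_pos: [508.4, 194.9, 164.9]
orientation: [-0.0, 0.78, 0.626, -0.0]
contact_force: [0.4, 0.3, 0.7]
opening: 1.0
grip_force: 0.0
```

Run:
```python
from h import *
c=cam('wrist'); p,d=ctrl.snapshot('wrist'); cv2.imwrite('pics/w1.png',p); np.save('w1.npy',d)
V,U=np.mgrid[:384,:512]; w=unproj('wrist',U,V,d.astype(float),c)
m=blob(p,(3,150,100),(14,255,255)); P=w[m&(d>0)]; print(m.sum(),U[m].mean(),V[m].mean(),np.median(P,0),rect(P[abs(P[:,2]-np.median(P[:,2]))<3]))
Q=w.reshape(-1,3); r=Q[(Q[:,2]>38)&(Q[:,2]<46)&(Q[:,1]>100)]; print('rim',len(r),rect(r))
go((509.5,193,165),-13)
```

```text
271 257.2140221402214 193.9188191881919 [502.52325026 194.9552993   34.04068957] (array([508.5, 191.2]), array([27.8, 47.2]), 79.5)
rim 4093 (array([518.5, 236.4]), array([142.5, 148.5]), 76.1)
lin [-0.0041  0.0037  0.0004] dr [-0.     -0.0001  0.0027] rows 0.1
```

View pics/w1.png

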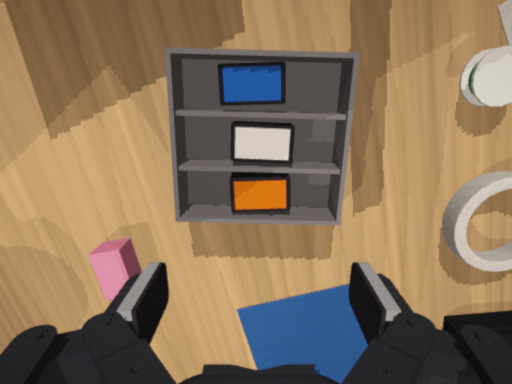

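Wrist view: the orange label is at (260,195), in the compartment nearest the gripper. The white module is at (262,143), the blue at (252,83), and the pink look-alike lies outside the tray at (115,265). That confirms the orange-topped module in the tray.

Run:
```python
from h import *
go((509.3,192,30),-12.5)
```

```text
lin [-0.0062  0.0038  0.2704] dr [-0.     -0.0001 -0.    ] rows 2.7
```

Emit:
servo_tool:
  increments:
    - {"linear": [-0.006,0.004,0.08],"dr": [0,0,0],"fingers": 1}
    - {"linear": [-0.006,0.004,0.16],"dr": [0,0,0],"fingers": 1}
    - {"linear": [-0.006,0.004,0.21],"dr": [0,0,0],"fingers": 1}
    - {"linear": [-0.006,0.004,0.24],"dr": [0,0,0],"fingers": 1}
    - {"linear": [-0.006,0.004,0.27],"dr": [0,0,0],"fingers": 1}
    - {"linear": [-0.006,0.004,0.27],"dr": [0,0,0],"fingers": 1}

```text
t: 2.75
ee_pos: [509.0, 191.7, 28.8]
orientation: [-0.0, 0.78, 0.625, -0.001]
contact_force: [0.2, 0.0, 0.1]
opening: 1.0
grip_force: 0.0
```

Emit:
servo_tool:
  increments:
    - {"linear": [0,0,0],"dr": [0,0,0],"fingers": -1}
    - {"linear": [0,0,0],"dr": [0,0,0],"fingers": -1}
    - {"linear": [0,0,0],"dr": [0,0,0],"fingers": -1}
    - {"linear": [0,0,0],"dr": [0,0,0],"fingers": -1}
    - {"linear": [0,0,0],"dr": [0,0,0],"fingers": -1}
    - {"linear": [0,0,0],"dr": [0,0,0],"fingers": -1}

```text
t: 3.35
ee_pos: [515.3, 192.0, 36.6]
orientation: [0.003, 0.781, 0.624, 0.007]
contact_force: [-1.1, 0.1, -1.7]
opening: 0.003
grip_force: 0.0
```

Run:
```python
from h import *
p,d=ctrl.snapshot('wrist'); t,_=ctrl.snapshot('top'); s,_=ctrl.snapshot('scene')
a=cv2.resize(p,(400,300)); b=cv2.resize(t[150:225,160:260],(400,300),interpolation=2); c=cv2.resize(s[165:255,260:380],(400,300),interpolation=2)
cv2.imwrite('pics/x2.png',np.vstack([np.hstack([a,b]),np.hstack([c,c*0])])); print(pose()[0], ctrl.observe()['contact_force'])
```

```text
[514.62015066 191.97701465  35.79180633] [ 3.72046095 -2.64924505 17.46943958]
```

View pics/x2.png

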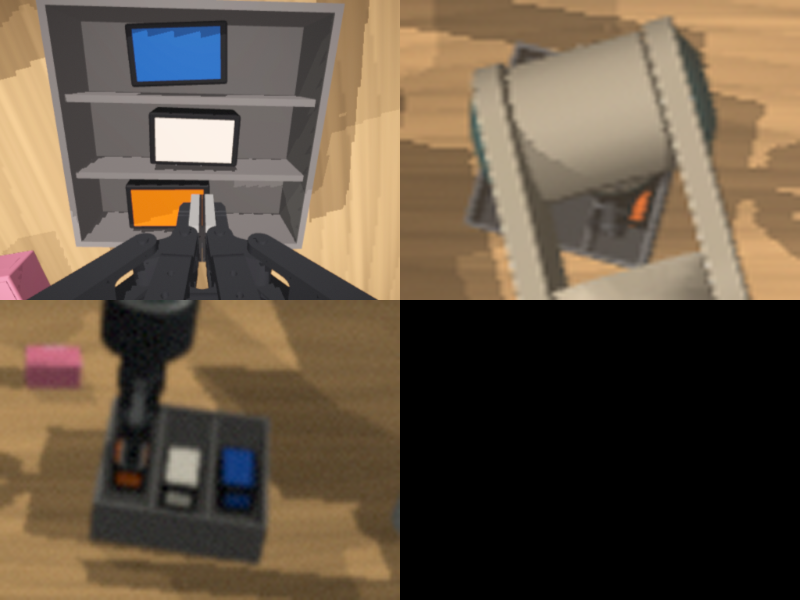

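The fingers shut without the module, which slid towards tray -x: its label is now at (168,207) of the first panel, with the tips at (202,200). I'll rise and look again.

Emit:
servo_tool:
  increments:
    - {"linear": [0,0,-0.05],"dr": [0,0,0],"fingers": -1}
    - {"linear": [0,0,-0.15],"dr": [0,0,0],"fingers": -1}
    - {"linear": [0,0,-0.25],"dr": [0,0,0],"fingers": -1}
    - {"linear": [0,0,-0.3],"dr": [0,0,0],"fingers": 1}
    - {"linear": [0,0,-0.3],"dr": [0,0,0],"fingers": 1}
    - {"linear": [0,0,-0.3],"dr": [0,0,0],"fingers": 1}

```text
t: 4.1
ee_pos: [509.9, 191.4, 180.4]
orientation: [0.0, 0.781, 0.625, 0.001]
contact_force: [-0.4, -0.3, 0.1]
opening: 0.504
grip_force: 0.0
```

Run:
```python
from h import *
c=cam('wrist'); p,d=ctrl.snapshot('wrist'); cv2.imwrite('pics/w3.png',p); np.save('w3.npy',d)
V,U=np.mgrid[:384,:512]; w=unproj('wrist',U,V,d.astype(float),c)
m=blob(p,(3,150,100),(14,255,255)); P=w[m&(d>0)]; print(m.sum(),U[m].mean(),V[m].mean(),np.median(P,0),np.percentile(P[:,2],[3,97]),rect(P[abs(P[:,2]-np.median(P[:,2]))<3]))
Q=w.reshape(-1,3); r=Q[(Q[:,2]>38)&(Q[:,2]<46)&(Q[:,1]>100)]; print('rim',len(r),rect(r))
print(pose()[0],ctrl.observe()['q'], c[0], c[1])
print('slope',np.linalg.lstsq(np.c_[P[:,:2]-P[:,:2].mean(0),np.ones(len(P))],P[:,2],rcond=None)[0])
cv2.imwrite('pics/w3b.png',np.hstack([cv2.resize(p[:260,120:400],(500,464)),]))
```

```text
349 237.46131805157594 182.93696275071633 [489.89893828 201.75508557  34.07852146] [32.60369872 35.24926673] (array([492.8, 195.2]), array([28.2, 47.5]), 77.3)
rim 3675 (array([518.5, 236.4]), array([142.6, 148.4]), 76.0)
[509.41537215 191.2419661  178.98463128] [2.91210179e-01 1.29387831e-01 1.42644965e+00 1.11449841e-04
 1.58717669e+00 5.12645894e-01] {'fov_y': 62.44805161107224, 'cx': 258.3460401998359, 'cy': 201.20930953637804, 'camera_from_world': array([[ 9.75637158e-01, -2.19384953e-01,  1.54213934e-03,
        -4.55504995e+02],
       [ 2.08622722e-01,  9.25554999e-01, -3.15950161e-01,
        -2.58846433e+02],
       [ 6.78873765e-02,  3.08574443e-01,  9.48774535e-01,
        -4.23624555e+02],
       [ 0.00000000e+00,  0.00000000e+00,  0.00000000e+00,
         1.00000000e+00]])} 316.7298683190423
slope [-6.25613880e-04 -1.84040910e-03  3.40245294e+01]
```

View pics/w3b.png

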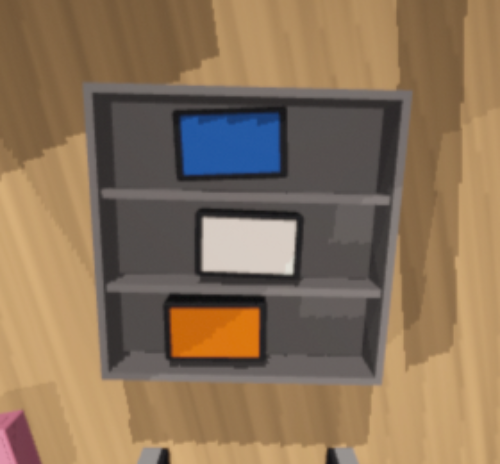

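Wrist crop: the module lies flat at crop (215,333), about 16 mm closer to the tray's -x end. Before retrying I'll measure where the fingertips really are.

Run:
```python
from h import *
c=cam('wrist'); p,d=ctrl.snapshot('wrist'); np.save('w4.npy',d); cv2.imwrite('pics/w4.png',p)
V,U=np.mgrid[:384,:512]; w=unproj('wrist',U,V,d.astype(float),c)
P,r,o=pose(); print(P,o['opening'])
t=r.inv().apply(w.reshape(-1,3)-P).reshape(w.shape)
for nm,b in(('L',U<258),('R',U>=258)):
    m=(d>0)&(t[...,2]<60)&b&(abs(t[...,0])<60); q=t[m]
    print(nm,len(q),'z pct',np.round(np.percentile(q[:,2],[90,99,100]),1))
    k=m&(t[...,2]>np.percentile(q[:,2],99)-12); q=t[k]; print(' tip px rows',V[k].min(),V[k].max(),'x',np.round(np.percentile(q[:,0],[2,98]),1),'y',np.round(np.percentile(q[:,1],[2,98]),1))
    for v in range(V[m].min(),V[m].min()+40,6):
        s=m[v]; print('   row',v,np.round(t[v][s].min(0),1),np.round(t[v][s].max(0),1))
```

```text
[509.19096846 191.14242362 178.3289507 ] 0.6814383604814632
L 13785 z pct [-31.5  -8.   -1.5]
 tip px rows 252 309 x [-10.4  10.9] y [-38.4 -25.2]
   row 252 [  9.7 -31.7  -6.4] [ 10.8 -25.3  -4.3]
   row 258 [  5.7 -31.9 -12.9] [ 11.1 -25.2  -3. ]
   row 264 [  2.4 -37.4 -17.8] [ 10.8 -25.3  -3. ]
   row 270 [ -0.2 -38.6 -23. ] [ 10.9 -25.2  -4.3]
   row 276 [ -5.1 -38.8 -28.4] [ 11.3 -25.3  -1.7]
   row 282 [ -7.1 -38.8 -32.1] [ 10.9 -25.2  -4. ]
   row 288 [-11.1 -38.8 -36.2] [ 10.9 -25.2  -3.3]
R 13811 z pct [-31.8  -8.1  -1.2]
 tip px rows 252 309 x [-10.3  10.8] y [25.1 38.2]
   row 252 [ 9.1 25.3 -6.5] [10.8 31.7 -3.4]
   row 258 [  5.4  25.1 -12.8] [11.  31.7 -2.4]
   row 264 [  2.9  25.1 -17.8] [10.8 37.4 -3.8]
   row 270 [  0.1  25.1 -22.8] [10.8 38.5 -4.7]
   row 276 [ -4.7  24.9 -27.9] [11.  38.6 -2.5]
   row 282 [ -7.5  25.1 -32.3] [11.  38.6 -3.5]
   row 288 [-11.2  25.  -36.1] [10.8 38.7 -3.2]
```

Fingertips are measured about 3 mm behind the reported TCP at mid opening, not 22 mm ahead. That matches the failed grasp, where the tips ended on the module's top with the TCP at z = 36. I'll go by the measured tips and descend in steps, watching the force. The aim is 7 mm towards tray +x to clear the end wall.

Run:
```python
from h import *
go((500.3,194.2,25),-13)
```

```text
lin [ 0.0024 -0.018   0.3067] dr [-0.0008  0.0004  0.0017] rows 3.1
```

Emit:
servo_tool:
  increments:
    - {"linear": [0.002,-0.018,0.05],"dr": [0,0,0.002],"fingers": 1}
    - {"linear": [0.002,-0.018,0.13],"dr": [0,0,0.002],"fingers": 1}
    - {"linear": [0.002,-0.018,0.18],"dr": [0,0,0.002],"fingers": 1}
    - {"linear": [0.002,-0.018,0.22],"dr": [0,0,0.002],"fingers": 1}
    - {"linear": [0.002,-0.018,0.27],"dr": [0,0,0.002],"fingers": 1}
    - {"linear": [0.002,-0.018,0.307],"dr": [0,0,0.002],"fingers": 1}
    - {"linear": [0.002,-0.018,0.307],"dr": [0,0,0.002],"fingers": 1}

```text
t: 4.9
ee_pos: [498.3, 193.4, 22.0]
orientation: [-0.002, 0.783, 0.622, -0.004]
contact_force: [0.5, -0.1, 1.4]
opening: 0.999
grip_force: 0.0
```

Run:
```python
from h import *
c=cam('wrist'); p,d=ctrl.snapshot('wrist')
V,U=np.mgrid[:384,:512]; w=unproj('wrist',U,V,d.astype(float),c)
P,r,o=pose(); print(P,o['opening'],o['contact_force'])
t=r.inv().apply(w.reshape(-1,3)-P).reshape(w.shape)
for b in(U<258,U>=258):
    m=(d>0)&b&(abs(abs(t[...,1])-38)<22)&(abs(t[...,0])<13)&(w[...,2]>36); q=t[m]; v=V[m].min()
    k=m&(V<v+4); print(len(q),v,np.round(np.percentile(q,[1,99],axis=0),1),np.round(w[k].mean(0),1))
go((500.3,194.2,5),-13)
cv2.imwrite('pics/w5.png',p)
```

```text
[499.60212388 193.80962338  24.12442833] 1.0016119731893558 [-0.05807085  0.23661643  0.4677007 ]
6068 263 [[-11.1 -59.7 -74.7]
 [ 12.3 -17.  -13.3]] [456.1 213.6  38.8]
6727 263 [[-10.9  35.2 -74.5]
 [ 12.2  59.9 -13.7]] [544.9 193.1  38.3]
lin [0.0012 0.0014 0.0382] dr [-0.0015  0.0008 -0.0003] rows 0.4
```

View pics/w5.png

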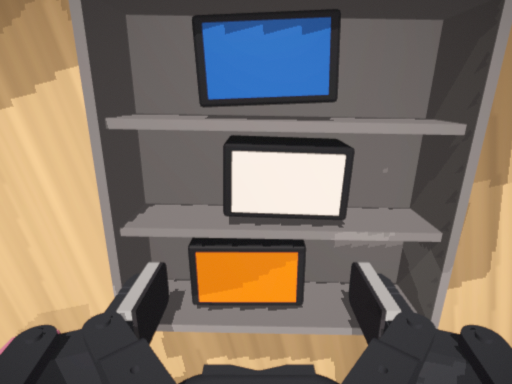

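Wrist view: the orange module at (247,273) sits between the open fingertips at (148,290) and (372,290). Both fingers are inside the end walls.

Emit:
servo_tool:
  increments:
    - {"linear": [0.001,0.001,0.012],"dr": [0,0,0],"fingers": 1}
    - {"linear": [0.001,0.001,0.024],"dr": [0,0,0],"fingers": 1}
    - {"linear": [0.001,0.001,0.036],"dr": [0,0,0],"fingers": 1}
    - {"linear": [0.001,0.001,0.036],"dr": [0,0,0],"fingers": 1}

```text
t: 5.35
ee_pos: [501.4, 194.6, 7.7]
orientation: [-0.0, 0.783, 0.622, -0.001]
contact_force: [0.1, 0.1, -0.2]
opening: 1.0
grip_force: 0.0
```

Emit:
servo_tool:
  increments:
    - {"linear": [0,0,0],"dr": [0,0,0],"fingers": -1}
    - {"linear": [0,0,0],"dr": [0,0,0],"fingers": -1}
    - {"linear": [0,0,0],"dr": [0,0,0],"fingers": -1}
    - {"linear": [0,0,0],"dr": [0,0,0],"fingers": -1}
    - {"linear": [0,0,0],"dr": [0,0,0],"fingers": -1}

```text
t: 5.85
ee_pos: [502.4, 194.9, 9.2]
orientation: [0.0, 0.783, 0.622, 0.001]
contact_force: [-0.6, -1.6, 4.5]
opening: 0.617
grip_force: 64.3
```

Run:
```python
from h import *
P,r,o=pose(); print(P,o['contact_force'],o['grip_force']); go((534.5,-12,110),16)
```

```text
[502.43123927 194.85632554   9.16175514] [-0.63083209 -1.57198169  4.50633333] 64.33436393737793
lin [-0.3884  0.1562 -0.2018] dr [ 0.0004 -0.0002 -0.1614] rows 4.6
```

Emit:
servo_tool:
  increments:
    - {"linear": [0,0,-0.03],"dr": [0,0,0],"fingers": -1}
    - {"linear": [0,0,-0.08],"dr": [0,0,0],"fingers": -1}
    - {"linear": [0,0,-0.15],"dr": [0,0,0],"fingers": -1}
    - {"linear": [0,0,-0.2],"dr": [0,0,0],"fingers": -1}
    - {"linear": [0,0,-0.2],"dr": [0,0,0],"fingers": -1}

```text
t: 6.35
ee_pos: [504.0, 195.3, 113.6]
orientation: [0.001, 0.783, 0.622, 0.004]
contact_force: [-0.2, 0.0, 0.1]
opening: 0.62
grip_force: 64.0
```

Run:
```python
from h import *
P,r,o=pose(); print(P,o['contact_force'],o['grip_force']); go((534.5,-12,70),16)
```

```text
[503.95620397 195.3225502  113.64505947] [-0.24849887  0.03930686  0.11246015] 63.97424340248108
lin [-0.3905  0.1525  0.0867] dr [ 0.0025 -0.0007 -0.1614] rows 4.3
```

Emit:
servo_tool:
  increments:
    - {"linear": [-0.39,0.152,0],"dr": [0,0,-0.161],"fingers": -1}
    - {"linear": [-0.39,0.152,0],"dr": [0,0,-0.161],"fingers": -1}
    - {"linear": [-0.39,0.152,0],"dr": [0,0,-0.161],"fingers": -1}
    - {"linear": [-0.39,0.152,0],"dr": [0,0,-0.161],"fingers": -1}
    - {"linear": [-0.39,0.152,0.05],"dr": [0,0,-0.161],"fingers": -1}
    - {"linear": [-0.39,0.152,0.09],"dr": [0,0,-0.161],"fingers": -1}
    - {"linear": [-0.39,0.152,0.12],"dr": [0,0,-0.161],"fingers": -1}
    - {"linear": [-0.39,0.152,0.12],"dr": [0,0,-0.161],"fingers": -1}

```text
t: 7.15
ee_pos: [530.0, -12.0, 45.6]
orientation: [-0.002, 0.602, 0.798, -0.001]
contact_force: [-0.1, 0.4, -0.7]
opening: 0.62
grip_force: 63.9
```

Run:
```python
from h import *
c=cam('wrist');p,d=ctrl.snapshot('wrist'); cv2.imwrite('pics/w6.png',p); 
V,U=np.mgrid[:384,:512]; w=unproj('wrist',U,V,d.astype(float),c)
m=blob(p,(3,150,100),(14,255,255)); P=w[m&(d>0)]
t,r,o=pose(); print(o['grip_force'],t,'label',np.median(P,0),rect(P), 'rel z',np.median(P[:,2])-t[2])
q=(P-P.mean(0)); print('normal',np.round(np.linalg.svd(q,full_matrices=False)[2][2],3)); go((534.5,-12,9),16)
```

```text
63.92696499824524 [531.02820138 -11.84157924  47.34992533] label [539.29105853 -13.22742388  70.35329317] (array([530. , -13.9]), array([47. , 28.7]), 15.7) rel z 23.003367847113445
normal [-0.001 -0.002  1.   ]
lin [-0.0023  0.0068  0.0767] dr [-0.0008 -0.0004 -0.0002] rows 0.8
```

Emit:
servo_tool:
  increments:
    - {"linear": [0,0,0.04],"dr": [0,0,0],"fingers": -1}
    - {"linear": [0,0,0.04],"dr": [0,0,0],"fingers": -1}
    - {"linear": [0,0,0.04],"dr": [0,0,0],"fingers": -1}
    - {"linear": [0,0,0.04],"dr": [0,0,0],"fingers": -1}
    - {"linear": [0,0,0.04],"dr": [0,0,0],"fingers": -1}

```text
t: 7.7
ee_pos: [532.6, -12.3, 29.6]
orientation: [0.001, 0.602, 0.798, 0.0]
contact_force: [1.0, 0.2, -0.6]
opening: 0.622
grip_force: 63.9
```

Emit:
servo_tool:
  increments:
    - {"linear": [0,0,0.02],"dr": [0,0,0],"fingers": -1}
    - {"linear": [0,0,0.032],"dr": [0,0,0],"fingers": -1}
    - {"linear": [0,0,0.038],"dr": [0,0,0],"fingers": -1}
    - {"linear": [0,0,0.038],"dr": [0,0,0],"fingers": -1}
    - {"linear": [0,0,0.038],"dr": [0,0,0],"fingers": -1}

```text
t: 8.2
ee_pos: [531.9, -12.5, 9.3]
orientation: [-0.0, 0.602, 0.798, -0.0]
contact_force: [-1.0, -0.2, -1.1]
opening: 0.622
grip_force: 63.9
```

Run:
```python
from h import *
c=cam('wrist');p,d=ctrl.snapshot('wrist')
V,U=np.mgrid[:384,:512]; w=unproj('wrist',U,V,d.astype(float),c)
m=blob(p,(3,150,100),(14,255,255)); P=w[m&(d>0)]; t,r,o=pose(); print(t,'label',np.median(P,0),rect(P),o['contact_force'])
b=cv2.inRange(cv2.cvtColor(p,cv2.COLOR_BGR2HSV),np.array((105,100,40)),np.array((125,255,255)))>0; print('mat z',np.median(w[b&(d>0)],0))
```

```text
[531.99772647 -12.45183731   9.46319801] label [543.25034783 -14.94760738  34.10358227] (array([531.7, -14.3]), array([46.9, 28.4]), 15.7) [ 0.88539553 -0.99096074 -1.00950149]
mat z [522.78993813  19.37357762   2.62361448]
```

Emit:
servo_tool:
  increments:
    - {"linear": [0,0,0.001],"dr": [0,0,0],"fingers": -1}
    - {"linear": [0,0,0.002],"dr": [0,0,0],"fingers": -1}
    - {"linear": [0,0,0.003],"dr": [0,0,0],"fingers": -1}
    - {"linear": [0,0,0.003],"dr": [0,0,0],"fingers": -1}

```text
t: 8.65
ee_pos: [532.0, -12.4, 8.2]
orientation: [0.0, 0.602, 0.798, 0.0]
contact_force: [-0.3, -0.2, 1.1]
opening: 0.621
grip_force: 64.1
```

Emit:
servo_tool:
  increments:
    - {"linear": [0,0,0],"dr": [0,0,0],"fingers": 1}
    - {"linear": [0,0,0],"dr": [0,0,0],"fingers": 1}
    - {"linear": [0,0,0],"dr": [0,0,0],"fingers": 1}
    - {"linear": [0,0,-0.05],"dr": [0,0,0],"fingers": 1}
    - {"linear": [0,0,-0.15],"dr": [0,0,0],"fingers": 1}
    - {"linear": [0,0,-0.2],"dr": [0,0,0.1],"fingers": 1}
    - {"linear": [0,0,-0.2],"dr": [0,0,0.2],"fingers": 1}
    - {"linear": [0,0,-0.2],"dr": [0,0,0.2],"fingers": 1}

```text
t: 9.45
ee_pos: [532.6, -12.5, 109.3]
orientation: [0.001, 0.767, 0.641, 0.001]
contact_force: [-0.3, 0.2, -0.1]
opening: 1.003
grip_force: 0.0
```

Run:
```python
from h import *
print(pose()[0]); go((531.9,-13.3,115),-74)
```

```text
[532.56269763 -12.47197332 109.33265828]
lin [-0.0019 -0.001  -0.0113] dr [ 0.0007 -0.0006  0.3544] rows 7.4
```

Emit:
servo_tool:
  increments:
    - {"linear": [0,0,-0.01],"dr": [0,0,0.355],"fingers": 1}
    - {"linear": [0,0,-0.01],"dr": [0,0,0.355],"fingers": 1}
    - {"linear": [0,0,-0.01],"dr": [0,0,0.355],"fingers": 1}
    - {"linear": [0,0,-0.01],"dr": [0,0,0.355],"fingers": 1}
    - {"linear": [0,0,-0.01],"dr": [0,0,0.355],"fingers": 1}
    - {"linear": [0,0,-0.01],"dr": [0,0,0.355],"fingers": 1}
    - {"linear": [0,0,-0.01],"dr": [0,0,0.355],"fingers": 1}
    - {"linear": [0,0,-0.01],"dr": [0,0,0.355],"fingers": 1}

```text
t: 10.25
ee_pos: [531.9, -12.4, 112.9]
orientation: [-0.0, 0.99, 0.139, 0.0]
contact_force: [0.1, -0.2, -0.3]
opening: 1.002
grip_force: 0.0
```

Emit:
servo_tool:
  increments:
    - {"linear": [0,0,0],"dr": [0,0,0],"fingers": 1}
    - {"linear": [0,0,0],"dr": [0,0,0],"fingers": 1}
    - {"linear": [0,0,0],"dr": [0,0,0],"fingers": 1}

```text
t: 10.55
ee_pos: [531.9, -12.5, 112.9]
orientation: [-0.0, 0.99, 0.142, 0.0]
contact_force: [-0.6, 0.5, 0.5]
opening: 1.003
grip_force: 0.0
```

```bash
cat >> h.py <<'E'
V,U=np.mgrid[:384,:512]
def see(n,lo,hi,box=None,tag=''):
    c=cam(n); p,d=ctrl.snapshot(n); cv2.imwrite(f'pics/{n}{tag}.png',p); np.save(f'pics/{n}{tag}.npy',d); w=unproj(n,U,V,d.astype(float),c); m=blob(p,lo,hi,box)
    P=w[m&(d>0)]; P=P[abs(P[:,2]-np.median(P[:,2]))<4]; print(n,len(P),'median z',round(np.median(P[:,2]),1),rect(P)); return p,d,w,P
OR=((3,150,100),(14,255,255))
E
python3 - <<'E'
from h import *
see('wrist',*OR,tag='m'); see('top',*OR,(255,155,320,215),tag='m'); print(pose()[0]); go((531.9,-13.3,12),-74)
E
```

```text
wrist 295 median z 32.9 (array([531.5, -14. ]), array([47.8, 26.7]), 15.9)
top 29 median z 33.2 (array([517.9, -17.5]), array([16.2, 27.6]), 4.0)
[531.92502661 -12.4489746  112.955813  ]
lin [-0.0005  0.0016  0.2019] dr [-0.     -0.      0.0016] rows 2.0
```

Emit:
servo_tool:
  increments:
    - {"linear": [-0.0005,0.0015,0.08],"dr": [0,0,0.0015],"fingers": 1}
    - {"linear": [-0.0005,0.0015,0.14],"dr": [0,0,0.0015],"fingers": 1}
    - {"linear": [-0.0005,0.0015,0.18],"dr": [0,0,0.0015],"fingers": 1}
    - {"linear": [-0.0005,0.0015,0.202],"dr": [0,0,0.0015],"fingers": 1}
    - {"linear": [-0.0005,0.0015,0.202],"dr": [0,0,0.0015],"fingers": 1}
    - {"linear": [-0.0005,0.0015,0.202],"dr": [0,0,0.0015],"fingers": 1}

```text
t: 11.25
ee_pos: [532.6, -13.3, 13.0]
orientation: [0.0, 0.99, 0.139, 0.001]
contact_force: [-0.4, 0.2, -0.6]
opening: 0.994
grip_force: 0.0
```

Emit:
servo_tool:
  increments:
    - {"linear": [0,0,0],"dr": [0,0,0],"fingers": -1}
    - {"linear": [0,0,0],"dr": [0,0,0],"fingers": -1}
    - {"linear": [0,0,0],"dr": [0,0,0],"fingers": -1}
    - {"linear": [0,0,0],"dr": [0,0,0],"fingers": -1}
    - {"linear": [0,0,0],"dr": [0,0,0],"fingers": -1}
    - {"linear": [0,0,0],"dr": [0,0,0],"fingers": -1}

```text
t: 11.85
ee_pos: [532.4, -13.3, 12.7]
orientation: [0.0, 0.99, 0.139, 0.001]
contact_force: [-1.4, 0.3, 5.5]
opening: 0.359
grip_force: 61.3
```

Run:
```python
from h import *
P,r,o=pose(); print(P,o['opening'],o['grip_force'])
p,d,w,L=see('wrist',*OR,tag='g')
t=r.inv().apply(w.reshape(-1,3)-P).reshape(w.shape); m=(d>0)&(abs(t[...,0])<12)&(abs(t[...,1])<28)&(abs(t[...,1])>17)
v=V[m].min(); print('finger tip tz',np.percentile(t[m][:,2],[90,98,100]))
```

```text
[532.41632388 -13.26230295  12.66664357] 0.3589943542514153 61.29507780075073
wrist 2994 median z 33.1 (array([531.9, -13.8]), array([48. , 26.9]), 15.9)
finger tip tz [ 9.57510969 10.6818455  12.26075889]
```

Emit:
servo_tool:
  increments:
    - {"linear": [0,0,-0.05],"dr": [0,0,0],"fingers": -1}
    - {"linear": [0,0,-0.15],"dr": [0,0,0],"fingers": -1}
    - {"linear": [0,0,-0.25],"dr": [0,0,0],"fingers": -1}
    - {"linear": [0,0,-0.28],"dr": [0,0,0],"fingers": -1}
    - {"linear": [0,0,-0.28],"dr": [0,0,0],"fingers": -1}

```text
t: 12.4
ee_pos: [533.1, -13.3, 154.5]
orientation: [0.001, 0.99, 0.139, 0.002]
contact_force: [-0.2, -0.0, -0.2]
opening: 0.362
grip_force: 60.6
```

Run:
```python
from h import *
print(pose()[0],pose()[2]['grip_force']); go((480,-238,155),-74)
```

```text
[533.07214602 -13.29447353 154.45835631] 60.6348717212677
lin [-0.2258  0.4028 -0.0015] dr [ 0.0005 -0.0015 -0.0001] rows 4.6
```

Emit:
servo_tool:
  increments:
    - {"linear": [-0.226,0.402,0],"dr": [0,0,0],"fingers": -1}
    - {"linear": [-0.226,0.402,0],"dr": [0,0,0],"fingers": -1}
    - {"linear": [-0.226,0.402,0],"dr": [0,0,0],"fingers": -1}
    - {"linear": [-0.226,0.402,0],"dr": [0,0,0],"fingers": -1}
    - {"linear": [-0.226,0.402,0],"dr": [0,0,0],"fingers": -1}
    - {"linear": [-0.226,0.402,0],"dr": [0,0,0],"fingers": -1}
    - {"linear": [-0.226,0.402,0],"dr": [0,0,0],"fingers": -1}
    - {"linear": [-0.226,0.402,0],"dr": [0,0,0],"fingers": -1}

```text
t: 13.2
ee_pos: [478.3, -236.3, 150.2]
orientation: [-0.001, 0.99, 0.139, -0.001]
contact_force: [0.7, 0.1, -0.7]
opening: 0.362
grip_force: 60.6
```

Run:
```python
from h import *
print(pose()[0],pose()[2]['grip_force'])
GR=((50,60,25),(90,255,230))
p,d,w,P=see('wrist',*GR,tag='n')
h=cv2.cvtColor(p,cv2.COLOR_BGR2HSV); g=(cv2.inRange(h,np.array(GR[0]),np.array(GR[1]))>0)&(d>0)
Q=w[g]; Q=Q[(abs(Q[:,0]-532)<60)&(abs(Q[:,1]+224)<60)]
print(len(Q),np.histogram(Q[:,2],bins=[5,11,14,20,30,40,44,48,52])[0]); print('end walls',rect(Q[Q[:,2]>43]),'lips',rect(Q[(Q[:,2]>14)&(Q[:,2]<20)]))
y=blob(p,(18,150,120),(30,255,255)); 
if y is not None: q=w[y&(d>0)]; q=q[abs(q[:,2]-np.median(q[:,2]))<3]; print('catch',np.median(q,0),rect(q))
a=w.reshape(-1,3); a=a[(a[:,2]>10)&(a[:,2]<14)]; print('base',len(a),rect(a))
```

```text
[ 478.33367469 -236.33332741  150.24652613] 60.61256647109985
wrist 1214 median z 45.6 (array([ 531.2, -226.2]), array([74.4, 43.2]), 15.1)
2282 [   0    3  791  126  147   67 1148    0]
end walls (array([ 531.2, -226.2]), array([74.4, 43.2]), 15.1) lips (array([ 530.6, -226.5]), array([58.8, 44.7]), 15.0)
catch [ 601.22994028 -201.66949712   64.67596412] (array([ 601.1, -201.9]), array([16.1, 23.5]), 15.5)
base 15991 (array([ 530.1, -226.4]), array([197. ,  83.8]), 15.0)
```

View pics/wristn.png

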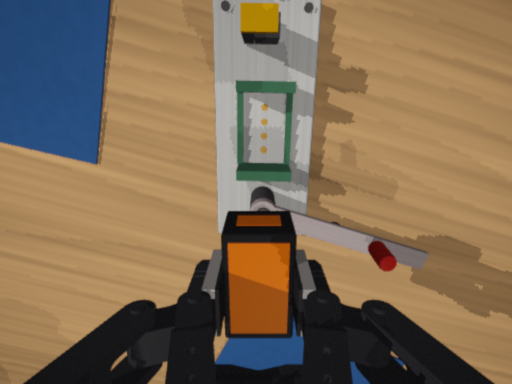

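Wrist view: the green nest is at (266,130), the catch roof at (260,20), the knob at (381,255), and the module is held level at (260,285). The bar is clear of the nest. I'll take a second, closer measurement before lowering.

Emit:
servo_tool:
  increments:
    - {"linear": [0.02,0,0.06],"dr": [0,0,0],"fingers": -1}
    - {"linear": [0.02,0,0.1],"dr": [0,0,0],"fingers": -1}
    - {"linear": [0.02,0,0.1],"dr": [0,0,0],"fingers": -1}
    - {"linear": [0.02,0,0.1],"dr": [0,0,0],"fingers": -1}
    - {"linear": [0.02,0,0.1],"dr": [0,0,0],"fingers": -1}

```text
t: 13.75
ee_pos: [489.0, -234.8, 103.5]
orientation: [0.001, 0.99, 0.139, 0.001]
contact_force: [-0.1, 0.7, -0.5]
opening: 0.361
grip_force: 60.6
```

```bash
cat > nest.py <<'E'
from h import *
GR=((50,60,25),(90,255,230))
def nest(tag):
    p,d,w,P=see('wrist',*GR,tag=tag); h=cv2.cvtColor(p,cv2.COLOR_BGR2HSV); g=(cv2.inRange(h,*map(np.array,GR))>0)&(d>0)
    Q=w[g]; Q=Q[(abs(Q[:,0]-532)<60)&(abs(Q[:,1]+224)<60)]
    print('walls',rect(Q[(Q[:,2]>43)&(Q[:,2]<49)]),'lips',rect(Q[(Q[:,2]>14)&(Q[:,2]<20)]))
    m=blob(p,*OR); L=w[m&(d>0)]; L=L[L[:,2]>np.percentile(L[:,2],60)-2]; print('held label',np.median(L[:,2]),rect(L)); return p,d,w
E
python3 - <<'E'
from nest import *
t,r,o=pose(); print(t,o['grip_force']); nest('n2'); go((531.9,-225.3,80),-75)
p,d,w,_=see('top',*OR,tag='n2',box=(320,170,400,240))
E
```

```text
[ 488.99220738 -234.81083563  103.54261311] 60.612627267837524
wrist 244 median z 39.8 (array([ 533.9, -225.5]), array([66.1, 42.9]), 14.8)
walls (array([ 531.2, -226. ]), array([74.1, 43.5]), 14.9) lips (array([ 530.1, -226.3]), array([58. , 45.3]), 14.8)
held label 123.9871996901663 (array([ 488.3, -235.4]), array([47.2, 26.5]), 16.5)
lin [0.0878 0.005  0.0473] dr [ 0.0006 -0.0006  0.0056] rows 1.0
top 6 median z 124.2 (array([ 507.7, -221.1]), array([5.9, 3.1]), 88.8)
```

Emit:
servo_tool:
  increments:
    - {"linear": [0.088,0.005,0.03],"dr": [0,0,0.0056],"fingers": -1}
    - {"linear": [0.088,0.005,0.045],"dr": [0,0,0.0056],"fingers": -1}
    - {"linear": [0.088,0.005,0.05],"dr": [0,0,0.0056],"fingers": -1}
    - {"linear": [0.088,0.005,0.05],"dr": [0,0,0.0056],"fingers": -1}
    - {"linear": [0.088,0.005,0.05],"dr": [0,0,0.0056],"fingers": -1}

```text
t: 14.35
ee_pos: [531.1, -225.6, 78.2]
orientation: [0.001, 0.992, 0.13, 0.001]
contact_force: [-0.2, 0.1, -0.5]
opening: 0.361
grip_force: 60.6
```

Run:
```python
from nest import *
t,r,o=pose(); print(t,o['grip_force']); nest('n3'); go((531.8,-225.5,40),-75)
```

```text
[ 531.11309689 -225.60502437   78.2148281 ] 60.61253786087036
wrist 1170 median z 45.5 (array([ 563.4, -217.3]), array([ 8.5, 43.3]), 14.7)
walls (array([ 563.4, -217.3]), array([ 8.5, 43.3]), 14.7) lips (array([ 551.2, -220.7]), array([33.7, 45.4]), 14.7)
held label 98.67904848936462 (array([ 530.6, -226.2]), array([47.3, 26.5]), 15.4)
lin [ 0.0011 -0.0001  0.0767] dr [ 0.0004 -0.0005 -0.0004] rows 0.8
```

Emit:
servo_tool:
  increments:
    - {"linear": [0.001,0,0.03],"dr": [0,0,0],"fingers": -1}
    - {"linear": [0.001,0,0.055],"dr": [0,0,0],"fingers": -1}
    - {"linear": [0.001,0,0.077],"dr": [0,0,0],"fingers": -1}
    - {"linear": [0.001,0,0.077],"dr": [0,0,0],"fingers": -1}
    - {"linear": [0.001,0,0.077],"dr": [0,0,0],"fingers": -1}

```text
t: 14.9
ee_pos: [531.4, -224.9, 37.9]
orientation: [-0.0, 0.991, 0.13, -0.0]
contact_force: [-0.6, -0.2, -0.3]
opening: 0.359
grip_force: 60.6
```

Emit:
servo_tool:
  increments:
    - {"linear": [0,0.001,0.01],"dr": [0,0,0],"fingers": -1}
    - {"linear": [0,0.001,0.018],"dr": [0,0,0],"fingers": -1}
    - {"linear": [0,0.001,0.025],"dr": [0,0,0],"fingers": -1}
    - {"linear": [0,0.001,0.029],"dr": [0,0,0],"fingers": -1}
    - {"linear": [0,0.001,0.029],"dr": [0,0,0],"fingers": -1}

```text
t: 15.4
ee_pos: [531.6, -225.3, 23.5]
orientation: [-0.0, 0.991, 0.13, -0.0]
contact_force: [-0.2, -0.1, -0.7]
opening: 0.357
grip_force: 60.6
```

Run:
```python
from nest import *
t,r,o=pose(); print(t,o['contact_force']); nest('n4');
```

```text
[ 531.6174642  -225.32398464   23.53095417] [-0.21189683 -0.08560232 -0.71051387]
wrist 2634 median z 45.3 (array([ 559.5, -218.4]), array([16.9, 43.8]), 14.6)
walls (array([ 530.8, -225.7]), array([76.2, 43.8]), 14.4) lips (array([ 552.6, -220.3]), array([31.4, 45.5]), 14.5)
held label 43.9941715757127 (array([ 531.1, -226. ]), array([47.4, 26.6]), 15.5)
```

Label 2 mm above its seated height (42) and centred in the nest; lower until it touches.

Emit:
servo_tool:
  increments:
    - {"linear": [0,0,0.001],"dr": [0,0,0],"fingers": -1}
    - {"linear": [0,0,0.002],"dr": [0,0,0],"fingers": -1}
    - {"linear": [0,0,0.003],"dr": [0,0,0],"fingers": -1}
    - {"linear": [0,0,0.004],"dr": [0,0,0],"fingers": -1}
    - {"linear": [0,0,0.005],"dr": [0,0,0],"fingers": -1}
    - {"linear": [0,0,0.005],"dr": [0,0,0],"fingers": -1}

```text
t: 16.05
ee_pos: [531.8, -225.5, 21.7]
orientation: [0.0, 0.991, 0.13, 0.0]
contact_force: [-1.6, 0.6, 2.3]
opening: 0.361
grip_force: 61.0
```

Emit:
servo_tool:
  increments:
    - {"linear": [0,0,0],"dr": [0,0,0],"fingers": 1}
    - {"linear": [0,0,0],"dr": [0,0,0],"fingers": 1}
    - {"linear": [0,0,0],"dr": [0,0,0],"fingers": 1}
    - {"linear": [0,0,-0.04],"dr": [0,0,0],"fingers": 1}
    - {"linear": [0,0,-0.12],"dr": [0,0,0],"fingers": 1}
    - {"linear": [-0.1,0,-0.22],"dr": [0,0,0],"fingers": 1}
    - {"linear": [-0.15,0,-0.28],"dr": [0,0,0],"fingers": 1}
    - {"linear": [-0.15,0,-0.28],"dr": [0,0,0],"fingers": 1}

```text
t: 16.85
ee_pos: [458.9, -246.6, 166.7]
orientation: [0.003, 0.992, 0.129, 0.003]
contact_force: [-0.1, -0.4, 0.0]
opening: 0.998
grip_force: 0.0
```

Emit:
servo_tool:
  increments:
    - {"linear": [0,0.05,0],"dr": [0,0,0],"fingers": 1}
    - {"linear": [0,0.05,0],"dr": [0,0,0],"fingers": 1}
    - {"linear": [0,0.05,0],"dr": [0,0,0],"fingers": 1}

```text
t: 17.15
ee_pos: [465.7, -268.8, 160.5]
orientation: [-0.001, 0.992, 0.13, -0.0]
contact_force: [-0.4, 0.7, 0.5]
opening: 0.997
grip_force: 0.0
```

Run:
```python
from nest import *
t,r,o=pose(); print(t); p,d,w=nest('n5')
m=blob(p,(0,140,70),(3,255,255)); q=w[m&(d>0)]; print('red',len(q),np.percentile(q[:,2],[5,50,97])); tp=q[q[:,2]>np.percentile(q[:,2],97)-3]; print('knob top',tp.mean(0),rect(tp))
a=w.reshape(-1,3); a=a[(a[:,2]>51)&(a[:,2]<57)&(a[:,1]<-235)]; print('bar',len(a),rect(a))
k=blob(p,*OR); q=w[k&(d>0)]; print('slope',np.linalg.lstsq(np.c_[q[:,:2]-q[:,:2].mean(0),np.ones(len(q))],q[:,2],rcond=None)[0])
cv2.imwrite('pics/n5b.png',cv2.resize(p,(640,480)))
```

```text
[ 465.65609495 -268.76041564  160.49417656]
wrist 1273 median z 45.6 (array([ 531.2, -226.1]), array([74. , 43.6]), 15.1)
walls (array([ 531.2, -226.1]), array([74. , 43.6]), 15.1) lips (array([ 530.9, -225.8]), array([59.5, 45.1]), 15.3)
held label 42.30003591065173 (array([ 531.4, -225.8]), array([46.5, 26.6]), 15.0)
red 421 [58.55444931 79.74469727 82.51131952]
knob top [ 469.26343569 -339.16423607   81.36920184] (array([ 469. , -339.3]), array([12. , 12.3]), 77.4)
bar 2996 (array([ 469.5, -310.4]), array([151.1,  22. ]), 88.7)
slope [ 2.49967950e-03 -3.06331122e-03  4.22761982e+01]
```

View pics/n5b.png

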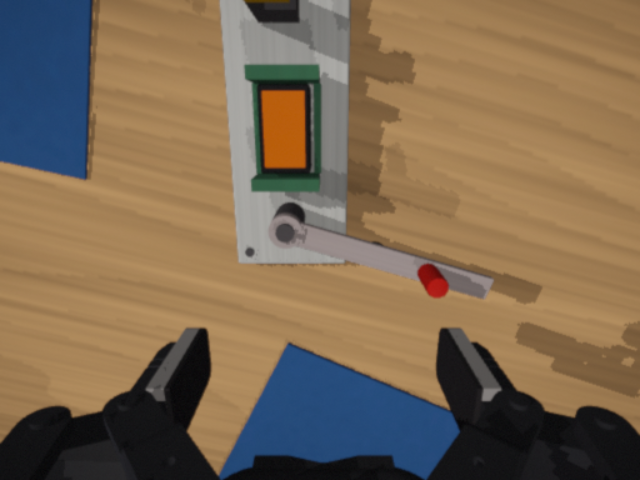

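Wrist view: the module is seated flat in the nest at (285,128), with its label at z = 42.3 as it should be. The hinge is at (287,222) and the knob at (433,280). The hinge–knob distance measures 97 mm against 98 given, and the bar angle is about 1.86 rad.

Run:
```python
from h import *
print(pose()[0]);go((469.2,-338.9,125),-1.4)
```

```text
[ 465.66637398 -268.39967279  160.44892574]
lin [-0.0295  0.1382  0.0707] dr [-6.00e-04 -1.00e-04 -4.09e-01] rows 8.6
```

Emit:
servo_tool:
  increments:
    - {"linear": [-0.03,0.138,0],"dr": [0,0,-0.409],"fingers": 1}
    - {"linear": [-0.03,0.138,0],"dr": [0,0,-0.409],"fingers": 1}
    - {"linear": [-0.03,0.138,0.02],"dr": [0,0,-0.409],"fingers": 1}
    - {"linear": [-0.03,0.138,0.05],"dr": [0,0,-0.409],"fingers": 1}
    - {"linear": [-0.03,0.138,0.07],"dr": [0,0,-0.409],"fingers": 1}
    - {"linear": [-0.03,0.138,0.07],"dr": [0,0,-0.409],"fingers": 1}
    - {"linear": [-0.03,0.138,0.07],"dr": [0,0,-0.409],"fingers": 1}
    - {"linear": [-0.03,0.138,0.07],"dr": [0,0,-0.409],"fingers": 1}

```text
t: 18.0
ee_pos: [469.3, -338.5, 125.6]
orientation: [-0.001, 0.743, 0.67, 0.0]
contact_force: [0.3, -0.7, 0.5]
opening: 1.004
grip_force: 0.0
```

Run:
```python
from h import *
print(pose()[0]);go((469.2,-338.9,61),-1.4)
```

```text
[ 469.25059476 -338.50937525  125.59182583]
lin [-9.000e-04  1.000e-04  1.292e-01] dr [-0.0003 -0.0004 -0.025 ] rows 1.3
```

Emit:
servo_tool:
  increments:
    - {"linear": [-0.001,0,0.04],"dr": [0,0,-0.025],"fingers": 1}
    - {"linear": [-0.001,0,0.08],"dr": [0,0,-0.025],"fingers": 1}
    - {"linear": [-0.001,0,0.11],"dr": [0,0,-0.025],"fingers": 1}
    - {"linear": [-0.001,0,0.128],"dr": [0,0,-0.025],"fingers": 1}
    - {"linear": [-0.001,0,0.128],"dr": [0,0,-0.025],"fingers": 1}
    - {"linear": [-0.001,0,0.128],"dr": [0,0,-0.025],"fingers": 1}

```text
t: 18.6
ee_pos: [469.4, -340.1, 63.0]
orientation: [0.0, 0.718, 0.696, 0.0]
contact_force: [-0.1, -1.2, 0.4]
opening: 1.004
grip_force: 0.0
```

Emit:
servo_tool:
  increments:
    - {"linear": [0,0,0],"dr": [0,0,0],"fingers": -1}
    - {"linear": [0,0,0],"dr": [0,0,0],"fingers": -1}
    - {"linear": [0,0,0],"dr": [0,0,0],"fingers": -1}
    - {"linear": [0,0,0],"dr": [0,0,0],"fingers": -1}
    - {"linear": [0,0,0],"dr": [0,0,0],"fingers": -1}
    - {"linear": [0,0,0],"dr": [0,0,0],"fingers": -1}
    - {"linear": [0,0,0],"dr": [0,0,0],"fingers": -1}

```text
t: 19.3
ee_pos: [469.1, -340.0, 62.7]
orientation: [0.0, 0.718, 0.696, 0.0]
contact_force: [-1.5, 0.6, 2.7]
opening: 0.139
grip_force: 58.5
```

```bash
cat > arc.py <<'E'
from h import *
H=np.array([471.4,-242.0])
def arc(z,degs,R0=98):
    p,r,o=pose(); print(p,'op',o['opening'],'grip',o['grip_force'],'F',o['contact_force'].round(1),'knob deg',np.degrees(np.arctan2(*(p[:2]-H)[::-1])),'rad',np.hypot(*(p[:2]-H)))
    for a in degs:
        b=np.radians(a); t=np.array([*(H+R0*np.array([np.cos(b),np.sin(b)])),z]); print(a,end=' '); go(t,a+90)
E
python3 - <<'E'
from arc import *
arc(pose()[0][2],range(-88,-40,6))
E
```

```text
[ 469.14617853 -340.04637496   62.73512062] op 0.13888986053521374 grip 58.484360575675964 F [-1.5  0.6  2.7] knob deg -91.3168433805921 rad 98.072276178203
-88 lin [0.0006 0.0113 0.    ] dr [ 0.0001  0.     -0.0212] rows 0.4
-82 lin [0.003  0.0317 0.    ] dr [ 0.0001  0.     -0.0545] rows 1.1
-76 lin [0.0076 0.0517 0.    ] dr [ 0.0001  0.     -0.0878] rows 1.8
-70 lin [0.0142 0.0711 0.    ] dr [ 1.000e-04  0.000e+00 -1.212e-01] rows 2.5
-64 lin [0.0228 0.0898 0.    ] dr [ 1.000e-04  0.000e+00 -1.545e-01] rows 3.2
-58 lin [0.0333 0.1074 0.    ] dr [ 0.      0.     -0.1878] rows 3.9
-52 lin [0.0456 0.1238 0.    ] dr [ 0.      0.     -0.2212] rows 4.6
-46 lin [0.0595 0.1389 0.    ] dr [ 0.000e+00  1.000e-04 -2.545e-01] rows 5.3
```

Emit:
servo_tool:
  increments:
    - {"linear": [0.0006,0.0113,0],"dr": [0,0,-0.021],"fingers": -1}
    - {"linear": [0.003,0.0317,0],"dr": [0,0,-0.0545],"fingers": -1}
    - {"linear": [0.0076,0.0517,0],"dr": [0,0,-0.088],"fingers": -1}
    - {"linear": [0.0142,0.0711,0],"dr": [0,0,-0.121],"fingers": -1}
    - {"linear": [0.0228,0.09,0],"dr": [0,0,-0.1545],"fingers": -1}
    - {"linear": [0.0333,0.1075,0],"dr": [0,0,-0.188],"fingers": -1}
    - {"linear": [0.0456,0.124,0],"dr": [0,0,-0.221],"fingers": -1}
    - {"linear": [0.0595,0.139,0],"dr": [0,0,-0.2545],"fingers": -1}

```text
t: 20.1
ee_pos: [540.0, -312.6, 62.8]
orientation: [0.0, 0.389, 0.921, -0.0]
contact_force: [-1.2, 0.4, 3.0]
opening: 0.137
grip_force: 58.6
```

Run:
```python
from arc import *
arc(62.7,[-46]+list(range(-40,8,6)))
```

```text
[ 539.99272618 -312.56408472   62.75978771] op 0.136643692772294 grip 58.58734488487244 F [-1.2  0.4  3. ] knob deg -45.81162372282831 rad 98.4085978801664
-46 lin [ 0.0008 -0.0006  0.0001] dr [0.     0.0002 0.0012] rows 0.0
-40 lin [0.0018 0.0198 0.0001] dr [ 0.      0.0002 -0.0321] rows 0.7
-34 lin [0.0049 0.0401 0.0001] dr [-0.      0.0002 -0.0655] rows 1.4
-28 lin [0.0102 0.06   0.0001] dr [-0.      0.0002 -0.0988] rows 2.1
-22 lin [0.0175 0.0791 0.0001] dr [-0.      0.0002 -0.1321] rows 2.8
-16 lin [0.0267 0.0975 0.0001] dr [-0.      0.0002 -0.1655] rows 3.5
-10 lin [3.780e-02 1.147e-01 1.000e-04] dr [-1.000e-04  2.000e-04 -1.988e-01] rows 4.2
-4 lin [5.070e-02 1.307e-01 1.000e-04] dr [-1.000e-04  2.000e-04 -2.321e-01] rows 4.9
2 lin [6.510e-02 1.453e-01 1.000e-04] dr [-1.000e-04  2.000e-04 -2.655e-01] rows 5.6
```

Emit:
servo_tool:
  increments:
    - {"linear": [0.0018,0.0198,0],"dr": [0,0,-0.032],"fingers": -1}
    - {"linear": [0.0049,0.04,0],"dr": [0,0,-0.0655],"fingers": -1}
    - {"linear": [0.0102,0.06,0],"dr": [0,0,-0.099],"fingers": -1}
    - {"linear": [0.0175,0.079,0],"dr": [0,0,-0.132],"fingers": -1}
    - {"linear": [0.0267,0.0975,0],"dr": [0,0,-0.1655],"fingers": -1}
    - {"linear": [0.0378,0.1147,0],"dr": [0,0,-0.199],"fingers": -1}
    - {"linear": [0.0507,0.1307,0],"dr": [0,0,-0.232],"fingers": -1}
    - {"linear": [0.065,0.1453,0],"dr": [0,0,-0.2655],"fingers": -1}

```text
t: 20.9
ee_pos: [570.2, -238.4, 62.8]
orientation: [0.001, -0.018, 1.0, -0.0]
contact_force: [2.8, -0.4, 1.4]
opening: 0.134
grip_force: 58.6
```

Run:
```python
from arc import *
arc(62.7,[5,8,11,13,15,16,17])
```

```text
[ 570.15164325 -238.3977484    62.77643459] op 0.1335250262241216 grip 58.555853962898254 F [ 2.8 -0.4  1.4] knob deg 2.0891028711075004 rad 98.8173226726451
5 lin [0.0019 0.01   0.0001] dr [-0.0002  0.0008 -0.0165] rows 0.3
8 lin [0.0027 0.0202 0.0001] dr [-0.0003  0.0008 -0.0332] rows 0.7
11 lin [0.004  0.0304 0.0001] dr [-0.0003  0.0008 -0.0498] rows 1.0
13 lin [0.0052 0.0371 0.0001] dr [-0.0003  0.0008 -0.061 ] rows 1.3
15 lin [0.0066 0.0438 0.0001] dr [-0.0003  0.0008 -0.0721] rows 1.5
16 lin [0.0074 0.0471 0.0001] dr [-0.0003  0.0008 -0.0776] rows 1.6
17 lin [0.0083 0.0504 0.0001] dr [-0.0003  0.0008 -0.0832] rows 1.7
```

Emit:
servo_tool:
  increments:
    - {"linear": [0.0019,0.01,0],"dr": [0,0,-0.0165],"fingers": -1}
    - {"linear": [0.0027,0.0202,0],"dr": [0,0,-0.033],"fingers": -1}
    - {"linear": [0.004,0.0304,0],"dr": [0,0,-0.05],"fingers": -1}
    - {"linear": [0.0052,0.037,0],"dr": [0,0,-0.061],"fingers": -1}
    - {"linear": [0.0066,0.0438,0],"dr": [0,0,-0.072],"fingers": -1}
    - {"linear": [0.0074,0.047,0],"dr": [0,0,-0.0735],"fingers": -1}
    - {"linear": [0.0083,0.05,0],"dr": [0,0,-0.0735],"fingers": -1}
    - {"linear": [0.0083,0.05,0],"dr": [0,0,-0.0735],"fingers": -1}

```text
t: 21.7
ee_pos: [566.8, -215.9, 63.0]
orientation: [0.004, -0.13, 0.991, -0.003]
contact_force: [14.6, -10.3, -7.6]
opening: 0.138
grip_force: 58.6
```

Run:
```python
from arc import *
arc(62.7,[18])
```

```text
[ 566.7572551  -215.91544028   62.98114805] op 0.13809677798311495 grip 58.56704235076904 F [ 14.6 -10.3  -7.6] knob deg 15.298751532259342 rad 98.86056016413929
18 lin [0.002  0.0092 0.0005] dr [-0.0022  0.0019 -0.0168] rows 0.4
```

Emit:
servo_tool:
  increments:
    - {"linear": [0,0.003,0],"dr": [0,0,0],"fingers": -1}
    - {"linear": [0,0.006,0],"dr": [0,0,0],"fingers": -1}
    - {"linear": [0,0.006,0],"dr": [0,0,0],"fingers": -1}
    - {"linear": [0,0.006,0],"dr": [0,0,0],"fingers": -1}

```text
t: 22.1
ee_pos: [566.7, -215.7, 63.0]
orientation: [0.005, -0.13, 0.992, -0.005]
contact_force: [20.2, -20.7, -12.9]
opening: 0.136
grip_force: 58.5
```

Emit:
servo_tool:
  increments:
    - {"linear": [0,-0.006,0],"dr": [0,0,0],"fingers": -1}
    - {"linear": [0,-0.006,0],"dr": [0,0,0],"fingers": 1}
    - {"linear": [0,-0.006,0],"dr": [0,0,0],"fingers": 1}
    - {"linear": [0,-0.006,0],"dr": [0,0,0],"fingers": 1}
    - {"linear": [0,-0.006,0],"dr": [0,0,0],"fingers": 1}
    - {"linear": [0,-0.006,-0.05],"dr": [0,0,0],"fingers": 1}
    - {"linear": [0,-0.006,-0.15],"dr": [0,0,0],"fingers": 1}
    - {"linear": [0,-0.006,-0.2],"dr": [0,0,0],"fingers": 1}

```text
t: 22.9
ee_pos: [565.1, -214.0, 166.8]
orientation: [0.002, -0.131, 0.991, -0.001]
contact_force: [-0.0, -0.2, 0.4]
opening: 1.001
grip_force: 0.0
```

Emit:
servo_tool:
  increments:
    - {"linear": [-0.2,0,-0.05],"dr": [0,0,0],"fingers": 1}
    - {"linear": [-0.2,0,-0.05],"dr": [0,0,0],"fingers": 1}
    - {"linear": [-0.2,0,-0.05],"dr": [0,0,0],"fingers": 1}
    - {"linear": [-0.2,0,-0.05],"dr": [0,0,0],"fingers": 1}
    - {"linear": [-0.2,0,-0.05],"dr": [0,0,0],"fingers": 1}

```text
t: 23.4
ee_pos: [660.0, -188.0, 187.0]
orientation: [-0.001, -0.131, 0.991, 0.0]
contact_force: [-0.3, 0.4, 0.9]
opening: 1.0
grip_force: 0.0
```

Run:
```python
from arc import *
print(pose()[0],pose()[2]['contact_force'])
c=cam('wrist');p,d=ctrl.snapshot('wrist'); w=unproj('wrist',U,V,d.astype(float),c)
m=blob(p,(0,140,70),(3,255,255))
if m is not None:
    q=w[m&(d>0)]; tp=q[q[:,2]>np.percentile(q[:,2],97)-3].mean(0); print('knob',tp,np.degrees(np.arctan2(*(tp[:2]-H)[::-1])),np.hypot(*(tp[:2]-H)))
a=w.reshape(-1,3); a=a[(a[:,2]>52)&(a[:,2]<57)&(abs(a[:,1]+220)<60)]; print('bar',rect(a))
s,_=ctrl.snapshot('scene')
cv2.imwrite('pics/end.png',np.hstack([cv2.resize(p,(400,300)),cv2.resize(s[180:270,100:220],(400,300),interpolation=2)]))
```

```text
[ 659.97715563 -188.03751842  187.040832  ] [-0.3099769   0.38451931  0.93160894]
knob [ 757.94551053 -278.41103905   25.5160576 ] -7.241705227042374 288.84960337268933
bar (array([ 562.7, -217.4]), array([97.9, 16. ]), 14.9)
```

View pics/end.png

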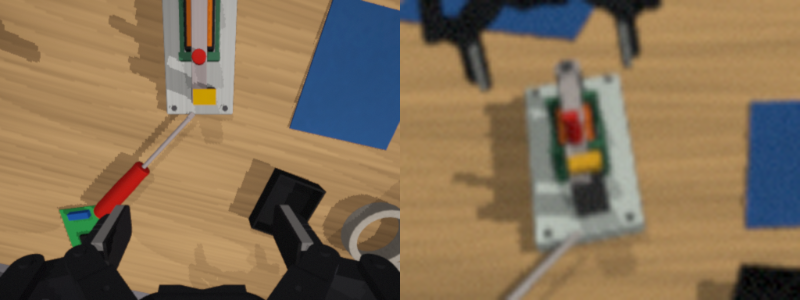

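The bar lies along the jig axis (14.9° against 15.0°) with its end under the yellow roof at (204,96). It met its stop at about 29 N horizontal force, and the gripper is clear.

```bash
python3 -c "
from h import *
print(ctrl.sign_off())"
```

```text
the job is handed in; nothing more can be done
None
```

The job is handed in at about 23.5 s: the orange module went from the tray to the mat and then flat into the nest, and the clamp bar is closed against its stop in the catch. My first grip in the tray missed and slid the module about 16 mm inside its own compartment; the second held.

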